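# Set up the vegetable cutter for dicing

### The arm

A 6-joint arm with a two-finger parallel gripper is mounted at the origin on the work surface. World frame = base frame: x ahead of the robot, y to its left, z up, the work surface at z = 0. Lengths are in mm, angles in rad, forces in N, time in s.
With the tool pointing down it reaches from about 350 to 775 mm from the base axis. Payload 7.3 kg.
Tool frame: the origin (TCP) lies midway between the tips of the shut fingers; the grasp point (between the pads) lies 19 mm behind it; z points along the fingers, y is the line along which they close (so a half turn about z gives the same grasp; the last joint's range is limited). The gripper opens to 92 mm and grips with 3 to 60 N. Pads are 19 mm wide; open, the fingers measure 130 mm over their backs; the gripper's body (75 mm by 190 mm) begins 47 mm behind the grasp point.
Start: joints at [0.982, 0.342, 1.524, -0, 1.275, -0.146], TCP at [224.936, 474.393, 226.741] pointing down, gripper open.
Joint ranges: [-2.53, 2.53], [-0.77, 2.02], [0.04, 2.7], [-1, 4.14], [0.28, 2.66], [-3.11, 3.11]. Speed limits (rad/s): [2.57, 2.57, 3.14, 3.14, 3.14, 3.14].

### API

Orientations are given as [roll, pitch, yaw] about the fixed x, y, z axes, in that order (R = Rz(yaw) Ry(pitch) Rx(roll)).
In Python, from plant import bot gives the robot as it stands.
- The arm moves only by the tool servo_tool, never from a script. Its argument "deltas" is a list of rows, each a list of 2 entries, a list of its own where there are three numbers: the shift along the tool's x, y, z in m, then the turn, a rotation vector about the tool's x, y, z in degrees. A call has 1 to 20 rows; each row shifts and turns the commanded pose from where the row before left it, along the tool's axes as they then stand; what a row does not reach is not made up. A row lasts 1/8 s, in which the tool goes at most 62.5 mm and 10.7 degrees, less where a joint would pass 70% of its speed; a pose out of reach is approached as far as the arm can. A call with a gripper value outside its range is refused whole. "fingers" is the opening, from 0 (shut) to 1 (fully open), set as the call begins (left out, the last holds). The fingers move at their own pace and stop on an object; the grip force is fixed at half the most. Time passes only in rows, so rows that do not move let the fingers close. It gives the time, the measured TCP pose, the force, the opening and the grip force at its end, in the units of the state.
- bot.get_obs(): the state, without advancing time (a new reading comes with each control period).
- bot.capture(name): name is "side" or "top" or "wrist"; returns the picture (420x560x3 uint8, red, green, blue); there is no depth.
- bot.camera_model(name): a dict with "mtx" (3x3 intrinsics, pixels), "xyz" and "rotation" of the camera in the world. Camera axes: x right, y down, z forward; pixel columns grow to the right and rows downward; lengths in mm; the calibration is good to about 2 mm. A picture is of the moment at which its call begins: read the wrist's pose just before it. camera_model takes no time and is no camera call; for the wrist camera it gives the pose at the moment of the call.
- bot.close_job(): hands the job in; it is judged then, once.
The state is a dict: "time": time; "joint_positions": joint angles; "dq": joint speeds; "tau": joint torques, N m; "tool_pos": TCP position; "tcp_rot": TCP orientation; "contact_force": force on the tool from outside, world axes, zero at the start; "moment": the same for the moment, N m; "grip_width": finger opening in mm; "finger_force": force on a finger pad.
Only numpy, scipy, OpenCV 4.12 (cv2) and the standard library are available. Lean on these libraries where they do the work, as an engineer would, in place of code of your own. Each camera call takes 0.05 s, during which the arm holds its last target. There are 200 camera calls.

### The job

Set the vegetable cutter up for dicing: lower the square dicing grid fully home into the square seat in its chamber, then fit the slicing disc (the one with a single curved blade, not the grating disc) over it, level and fully down in the round bore, and throw the gear lever into the slow notch, the one marked with one stud. Lower both into place rather than dropping them, and leave everything else on the worktop where it is.

Things in the scene. Friction and masses are not known exactly. Their poses are not given: they have to be found in the camera images.
- veg_cutter: Vegetable cutter, fixed, feed head off: aluminium body 212 x 212 mm, open chamber facing up (rim at z = 181 mm); white motor tower behind (105 to 216 mm from the chamber axis in +x, 247 mm high); sloping chute in front (-x); white gear case 140 mm high on its right (-y). Origin: on the worktop under the chamber's centre; x from chute to tower, y left, z up.
- seat (a point): Centre of the floor of the chamber's square seat, 152 mm above the worktop; axes as the cutter's. Seat: 112 x 112 mm pocket, 13 mm deep, sides along the cutter's x and y, edges sharp. A 12 mm drive shaft stands 30 mm up from its centre.
- bore (a point): Centre of the step where the square seat widens into the round bore, 13 mm above the seat's floor, on the same axis. Bore: 165 mm across, 16 mm deep from this step up to the rim, edges sharp.
- dicing_grid: Dicing grid, 0.35 kg: square steel frame 108 x 108 mm, 12 mm high, thin crossed blades inside; in its middle an upright dark square sleeve, 26 x 26 mm, sides parallel to the frame's, top 32 mm above the underside, 17 mm square hole for the shaft. Alike at every quarter turn. Origin: centre of its underside; x, y along the sides, z up. Home: underside on the seat's floor.
- slicing_disc: Slicing disc: round steel disc, 160 mm across, 5 mm thick, lying flat, 0.45 kg; black round hub, 56 mm across, top 40 mm above the underside, hollow from below (46 mm bore, 16 mm deep). Smooth but for one curved raised blade with a slot. Origin: centre of its underside, z up. Home: hub resting on the grid sleeve's top, underside 16 mm above the seat floor, plate in the bore, any turn.
- grating_disc: Grating disc, not wanted: round steel disc, 160 mm across, 5 mm thick, lying flat, 0.45 kg; black round hub, 56 mm across, top 40 mm above the underside, hollow from below (46 mm bore, 16 mm deep). Told by the rings of small teeth all over its plate. Origin: centre of its underside.
- gear_lever (a joint): Gear lever angle, rad: 0 upright, positive towards the motor tower (+x), negative towards the chute. Sprung notches in the gate plate: -0.45 slow (one stud beside it), 0 neutral (no stud), 0.45 fast (two studs). A plunger draws it into the nearest notch; about 5 N at the knob to pass to the next. Stops at -0.5 and 0.5.
- knob (a point): Centre of the gear lever's black ball, 32 mm across, on a 12 mm steel rod. It swings in the cutter's x-z plane, 155 mm from point pivot.
- pivot (a point): On the gear lever's axis (the axis runs along the cutter's y), inside the gear case, 60 mm above the worktop.
- oil_bottle: A green glass oil bottle, 70 mm across, 270 mm tall, standing. Origin: centre of its foot.
- spice_jar: A glass jar with a steel cap, 64 mm across, 120 mm tall, standing. Origin: centre of its foot.
- pepper_mill: A turned dark wood pepper mill, 56 mm across, 200 mm tall, standing. Origin: centre of its foot.
- chef_knife: A chef's knife lying flat, about 330 mm long and 18 mm high. Origin: under the heel of its blade; x along the blade.

How it is judged (in metres and radians):
On the way, in this order (a step that is already met when the one before it is completed fails the run):
1. the dicing grid lies flat and fully home in its square seat, let go (horizontal distance between dicing_grid and seat below 0.005 m and z of dicing_grid in the frame of seat between -0.003 and 0.003 m and angle between dicing_grid's own z axis and vertical below 0.04 rad and contact force between dicing_grid and the fingers below 0.1 N), for 0.2 s.
2. the slicing disc lies level over the grid in the round bore, let go (horizontal distance between slicing_disc and seat below 0.006 m and z of slicing_disc in the frame of seat between 0.012 and 0.0195 m and angle between slicing_disc's own z axis and vertical below 0.05 rad and contact force between slicing_disc and the fingers below 0.1 N), for 0.2 s.
At the end, for the whole second after the job is handed in: Grid home in the square seat (underside within 3 mm of its floor, centre within 5 mm, tilt under 0.04 rad); slicing disc home over it (underside 12 to 19.5 mm above the seat's floor, centre within 6 mm, tilt under 0.05 rad); both at rest; gear lever still in the slow notch (below -0.38 rad) (horizontal distance between dicing_grid and seat below 0.005 m and z of dicing_grid in the frame of seat between -0.003 and 0.003 m and angle between dicing_grid's own z axis and vertical below 0.04 rad and horizontal distance between slicing_disc and seat below 0.006 m and z of slicing_disc in the frame of seat between 0.012 and 0.0195 m and angle between slicing_disc's own z axis and vertical below 0.05 rad and value of joint gear_lever below -0.38 rad and velocity of joint gear_lever between -0.1 and 0.1 rad/s and linear speed of each of dicing_grid, slicing_disc below 0.02 m/s); the robot touches nothing.
It fails at once if another thing on the worktop is shifted by more than 30 mm (distance of any of grating_disc, oil_bottle, spice_jar, pepper_mill, chef_knife from where it was at the start of the episode above 0.03 m).
It fails at once if another thing on the worktop is tipped over (angle between any of grating_disc, oil_bottle, spice_jar, pepper_mill, chef_knife's own z axis and vertical above 0.5 rad).
It fails at once if the dicing grid is dropped (falls freely for more than about 20 mm) (linear speed of dicing_grid above 0.62 m/s and contact force between dicing_grid and the fingers below 0.1 N).
It fails at once if the slicing disc is dropped (falls freely for more than about 20 mm) (linear speed of slicing_disc above 0.62 m/s and contact force between slicing_disc and the fingers below 0.1 N).
It also fails if it takes over 72 s, if anything falls off the work surface, if the arm or the gripper's body presses on something with over 40 N, if the wrist force passes 120 N, or if a joint passes its speed limit or range.

## Working session

There is one attempt and no reset: what is moved stays moved. The work goes in short steps, Python scripts to look and compute and a tool call to move; the robot and the scene stay as the last step left them, time stands still between calls to the robot, and variables do not carry over. Pictures are saved under pics/ and viewed, at most 10 in all, crops included, and the job is handed in when it is done.

Besides the shell and the picture viewer there is one more tool, called after "Call:" as a command line: name --argument value ..., lists and objects as JSON in quotes. servo_tool: Moves the arm, as the interface text tells. Its arguments: {"type":"object","properties":{"deltas":{"type":"array"},"fingers":{"type":"number"}},"required":["deltas"]}

```bash
mkdir -p pics; cat > h.py <<'E'
import numpy as np, cv2
from plant import bot
def cap(n,f):
    m=bot.camera_model(n); im=bot.capture(n); np.savez('pics/'+f+'.npz',**{k:np.array(m[k]) for k in('mtx','xyz','rotation')})
    im=cv2.cvtColor(np.asarray(im),cv2.COLOR_RGB2BGR); cv2.imwrite('pics/'+f+'_raw.png',im); return im
def px(f,u,v,z):
    m=np.load('pics/'+f+'.npz'); d=m['rotation']@np.linalg.inv(m['mtx'])@[u,v,1]; c=m['xyz'].ravel(); return c+d*(z-c[2])/d[2]
def proj(f,P):
    m=np.load('pics/'+f+'.npz'); q=m['mtx']@(m['rotation'].T@(np.array(P,float)-m['xyz'].ravel())); return q[:2]/q[2]
E
python3 - <<'E'
from h import *
o=bot.get_obs();print(o)
a=cap('top','t0');b=cap('side','s0')
for n in('t0','s0'):
    m=np.load(f'pics/{n}.npz');print(m['xyz'],m['rotation'],m['mtx'])
cv2.imwrite('pics/t0.png',cv2.resize(a,(800,600),interpolation=cv2.INTER_CUBIC))
cv2.imwrite('pics/s0.png',cv2.resize(b,(800,600),interpolation=cv2.INTER_CUBIC))
E
```

```text
{'time': 0.0, 'joint_positions': array([ 9.81999759e-01,  3.42716852e-01,  1.52500790e+00, -2.39062030e-05,
        1.27538784e+00, -1.46027964e-01]), 'dq': array([-0.00041898,  0.0004992 , -0.00040088, -0.00018995,  0.00159685,
        0.00055701]), 'tau': array([-9.40359168e-04, -4.31235158e+01, -2.44225538e+01,  7.18916254e-02,
        5.57947950e-02, -1.78237515e-04]), 'tool_pos': array([224.70715189, 474.03675324, 226.05118812]), 'tcp_rot': array([-3.14008556e+00, -1.98548890e-04,  2.69883088e+00]), 'contact_force': array([ 0.21223937, -0.70279094,  0.04094153]), 'moment': array([ 0.04504531, -0.01192169, -0.04447963]), 'finger_force': 0.0, 'grip_width': 91.72272859216974}
[ 412.47745417   43.02342353 1092.78391873] [-3.01257341  0.00913973 -1.55366027] [[383.36725153   0.         283.81759255]
 [  0.         383.36725153 201.29508227]
 [  0.           0.           1.        ]]
[ 500.4424373  -853.50321042  752.5823054 ] [-2.18496931  0.00997106 -0.03202436] [[453.68794493   0.         278.44947018]
 [  0.         453.68794493 205.73150127]
 [  0.           0.           1.        ]]
```

View pics/t0.png

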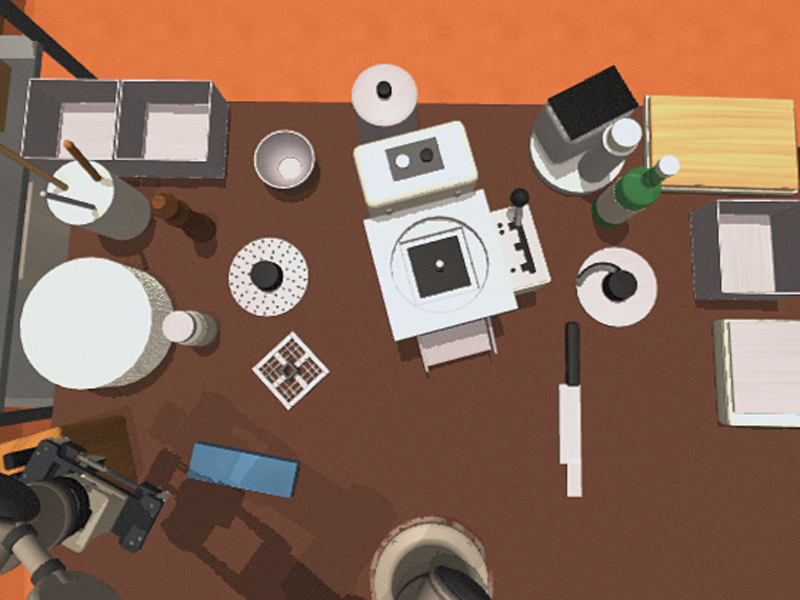

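View pics/s0.png

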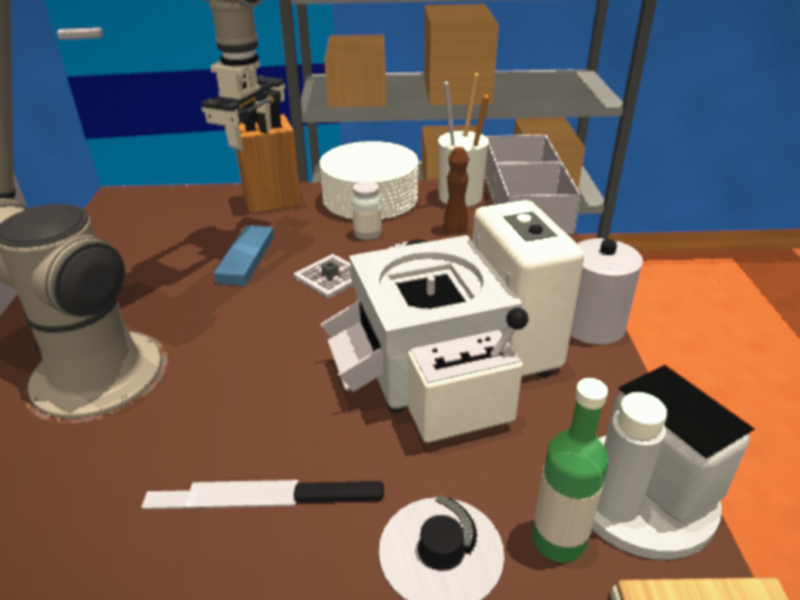

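```bash
cat >> h.py <<'E'
from scipy.spatial.transform import Rotation as Rn
def _l(f):
    m=np.load('pics/'+f+'.npz'); return m['mtx'],Rn.from_euler('xyz',m['rotation']).as_matrix(),m['xyz'].ravel()
def px(f,u,v,z):
    K,R,c=_l(f); d=R@np.linalg.inv(K)@[u,v,1]; return c+d*(z-c[2])/d[2]
def proj(f,P):
    K,R,c=_l(f); q=K@(R.T@(np.array(P,float)-c)); return q[:2]/q[2]
E
python3 - <<'E'
from h import *
a=cv2.imread('pics/t0_raw.png')
def c(x,y,w,h,s): return cv2.resize(a[y:y+h,x:x+w],None,fx=s,fy=s,interpolation=cv2.INTER_CUBIC)
L=c(245,130,150,120,4) #600x480
r=np.vstack([c(170,226,66,66,3),c(396,168,66,66,3)]) # 198x396
r=np.vstack([r,np.zeros((84,198,3),np.uint8)])
cv2.imwrite('pics/c1.png',np.hstack([L,r]))
s=.7
for n,u,v,z in[('grid',291,371,12),('sleeve',290,370,32),('disc',617,287,5),('hub',620,286,40),('grate',268,277,5),('seat',439,264,181),('shaft',439,264,182),('knob',519,197,200)]: print(n,px('t0',u*s,v*s,z).round(1))
E
```

```text
grid [384.5 276.2  12. ]
sleeve [386.9 273.9  32. ]
disc [ 561.3 -366.8    5. ]
hub [ 558.5 -359.5   40. ]
grate [570.4 332.4   5. ]
seat [571.6  -2.5 181. ]
shaft [571.4  -2.5 182. ]
knob [ 684.3 -134.6  200. ]
```

View pics/c1.png

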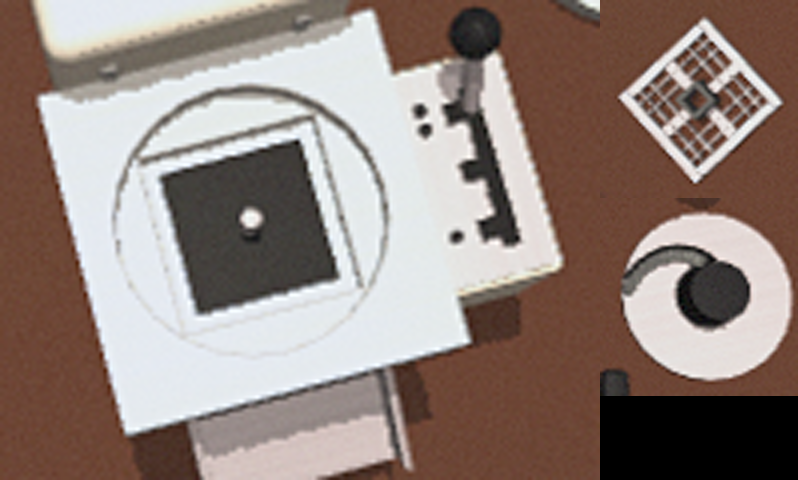

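```bash
python3 - <<'E'
from h import *
A=lambda x,y,z:px('t0',245+(x-1.5)/4,130+(y-1.5)/4,z)
C=np.array([A(*p,181) for p in[(40,95),(372,10),(470,343),(125,434)]]);print('cutter',C.round(1),C.mean(0),np.linalg.norm(np.diff(C,axis=0),axis=1))
e=(C[0]-C[3]+C[1]-C[2]);yaw=np.arctan2(e[1],e[0]);e2=(C[0]-C[1]+C[3]-C[2]);print('yaw',np.degrees(yaw),np.degrees(np.arctan2(-e2[0],e2[1])))
print('bore',A(250.5,221.5,181),'shafttop',A(251,217,182),'knob',A(474,32,195))
sq=np.array([A(*p,165) for p in[(140,160),(313,117),(362,290),(186,333)]]);print('seatsq',sq.mean(0),np.linalg.norm(np.diff(sq,axis=0),axis=1))
B=lambda x,y,z:px('t0',170+(x-601)/3,226+(y-1)/3,z)
G=np.array([B(*p,12) for p in[(620,98),(703,18),(782,100),(698,182)]]);print('grid',G.mean(0),np.linalg.norm(np.diff(G,axis=0),axis=1))
e=G[1]-G[0]+G[2]-G[3];print('gyaw',np.degrees(np.arctan2(e[1],e[0])),'sleeve',B(699,99,32))
D=lambda x,y,z:px('t0',396+(x-601)/3,168+(y-199)/3,z)
print('disc',D(707,296.5,5),D(622,296,5)-D(792,296,5),'hub',D(720,292,40))
E
```

```text
cutter [[ 647.4  126.6  181. ]
 [ 703.8  -75.6  181. ]
 [ 499.8 -133.8  181. ]
 [ 442.3   70.7  181. ]] [573.30682885  -3.02179377 181.        ] [209.98160689 212.11134654 212.35848143]
yaw 15.578544618025276 15.638431594481824
bore [571.11766707  -2.41327353 181.        ] shafttop [573.69582131  -2.63883471 182.        ] knob [ 686.48624537 -135.15146846  195.        ]
seatsq [572.14344319  -3.03418215 165.        ] [110.29281483 111.56386371 110.42560963]
grid [387.18427308 277.64032121  12.        ] [106.00138498 107.42140163 106.8787702 ]
gyaw -44.50130026745378 sleeve [387.74029911 274.88905773  32.        ]
disc [ 562.41803887 -365.25731781    5.        ] [ -2.56505616 161.03753732   0.        ] hub [ 561.96410533 -364.17770253   40.        ]
```

```bash
python3 - <<'E'
from h import *
o=bot.get_obs();m=bot.camera_model('wrist')
R=Rn.from_euler('xyz',o['tcp_rot']).as_matrix();Rc=Rn.from_euler('xyz',m['rotation']).as_matrix()
print(R.T@(np.ravel(m['xyz'])-o['tool_pos']));print((R.T@Rc).round(3));print(m['mtx'])
# moves: from here to hover grid z 200
T=np.array([387.4,276,200]);d=R.T@(T-o['tool_pos']);print(d)
print('knob',px('t0',245+(474-1.5)/4,130+(32-1.5)/4,199.6))
E
```

```text
[  69.05985205    0.35859413 -157.53080599]
[[ 0.001 -0.967 -0.255]
 [ 1.     0.001  0.001]
 [-0.001 -0.255  0.967]]
[[310.78395738   0.         277.2759919 ]
 [  0.         310.78395738 209.79181857]
 [  0.           0.           1.        ]]
[-231.8717523  -109.22012677   26.22591785]
knob [ 685.08229904 -134.2385489   199.6       ]
```

Call:
servo_tool --deltas '[[[-0.0386,-0.0182,0.0044],[0,0,0]],[[-0.0386,-0.0182,0.0044],[0,0,0]],[[-0.0386,-0.0182,0.0044],[0,0,0]],[[-0.0386,-0.0182,0.0044],[0,0,0]],[[-0.0386,-0.0182,0.0044],[0,0,0]],[[-0.0386,-0.0182,0.0044],[0,0,0]],[[0,0,0],[0,0,-10.1]],[[0,0,0],[0,0,-10.1]],[[0,0,0],[0,0,-10.1]],[[0,0,0],[0,0,-10.1]],[[0,0,0],[0,0,-10.1]],[[0,0,0],[0,0,-10.1]],[[0,0,0],[0,0,-10.1]],[[0,0,0],[0,0,0]],[[0,0,0],[0,0,0]]]' --fingers 0.7

```text
time: 1.98
tool_pos: [387.3, 276.4, 200.2]
tcp_rot: [3.141, -0.0, -2.354]
contact_force: [0.7, -0.0, -0.0]
grip_width: 64.1
finger_force: 0.0
```

```bash
cat >> h.py <<'E'
def go(x,y,z,yax=None):
    o=bot.get_obs();R=Rn.from_euler('xyz',o['tcp_rot']).as_matrix();p=o['tool_pos']
    print('t',o['time'],'p',p.round(1),'rpy deg',np.degrees(o['tcp_rot']).round(2),'F',o['contact_force'].round(1),'w',round(o['grip_width'],1),'j',np.round(o['joint_positions'],2))
    print('shift tool mm',(R.T@(np.array([x,y,z])-p)).round(1))
    if yax is not None:
        Y=np.degrees(np.arctan2(R[1,1],R[0,1]));print('yaxis',Y.round(2),'turn z',(-((yax-Y+90)%180-90)).round(2))
E
python3 - <<'E'
from h import *
go(387.4,276,15,135.5)
a=cap('wrist','w1');cv2.imwrite('pics/w1.png',cv2.resize(a,(800,600),interpolation=cv2.INTER_CUBIC))
for p in[(387.4,276,12),(387.4,276,32),(387.4,276+76.4,12)]:print(proj('w1',p)/.7)
E
```

```text
t 1.975 p [387.3 276.4 200.2] rpy deg [ 1.7999e+02 -2.0000e-02 -1.3487e+02] F [ 0.7 -0.  -0. ] w 64.1 j [ 0.46  0.28  1.7   0.    1.17 -1.9 ]
shift tool mm [  0.2  -0.4 185.2]
yaxis 135.13 turn z -0.37
[394.23845944 271.19554818]
[394.14586301 276.35853106]
[459.71937389 335.92459801]
```

View pics/w1.png

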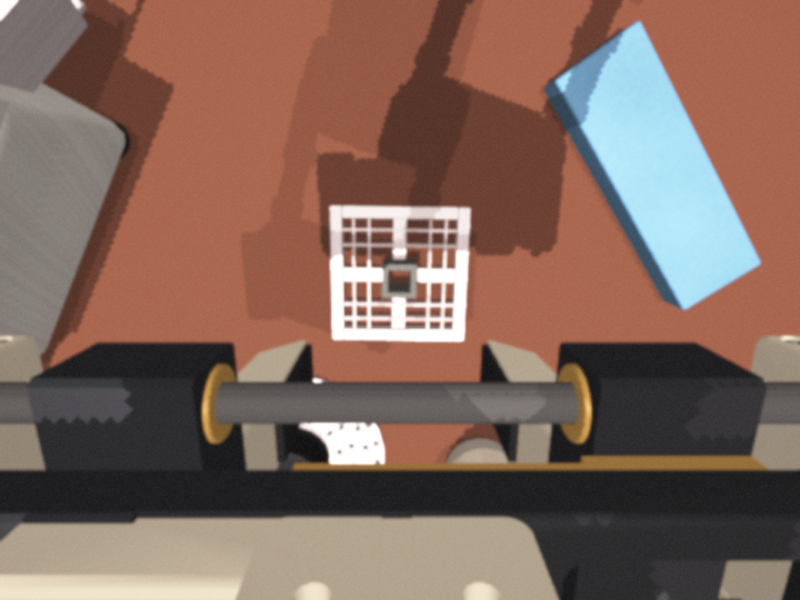

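```bash
python3 - <<'E'
from h import *
G=np.array([px('w1',u*.7,v*.7,12) for u,v in[(330,206),(470,207),(465,341),(332,340)]])
print(G.mean(0),np.linalg.norm(np.diff(G,axis=0),axis=1));e=G[1]-G[0]+G[2]-G[3];print(np.degrees(np.arctan2(e[1],e[0])),px('w1',280,196,32))
E
```

```text
[387.38981717 281.62814885  12.        ] [106.84012416 108.46559191 109.78766977]
134.75078819882785 [386.25139284 281.06925087  32.        ]
```

Call:
servo_tool --deltas '[[[-0.0015,0.0015,0.045],[0,0,0]],[[0,0,0.045],[0,0,0]],[[0,0,0.045],[0,0,0]],[[0,0,0],[0,0,0]],[[0,0,0],[0,0,0]]]'

```text
time: 2.65
tool_pos: [388.3, 279.1, 66.7]
tcp_rot: [-3.141, 0.002, -2.351]
contact_force: [-0.1, 0.4, 0.5]
grip_width: 63.8
finger_force: 0.0
```

```bash
python3 - <<'E'
from h import *
go(387.4,279,15,135.5)
a=cap('wrist','w2');cv2.imwrite('pics/w2.png',cv2.resize(a,(800,600),interpolation=cv2.INTER_CUBIC))
E
```

```text
t 2.65 p [388.3 279.1  66.7] rpy deg [-1.7997e+02  1.0000e-01 -1.3471e+02] F [-0.1  0.4  0.5] w 63.8 j [ 0.46  0.46  1.86  0.    0.82 -1.9 ]
shift tool mm [ 0.8  0.6 51.7]
yaxis 135.29 turn z -0.21
```

View pics/w2.png

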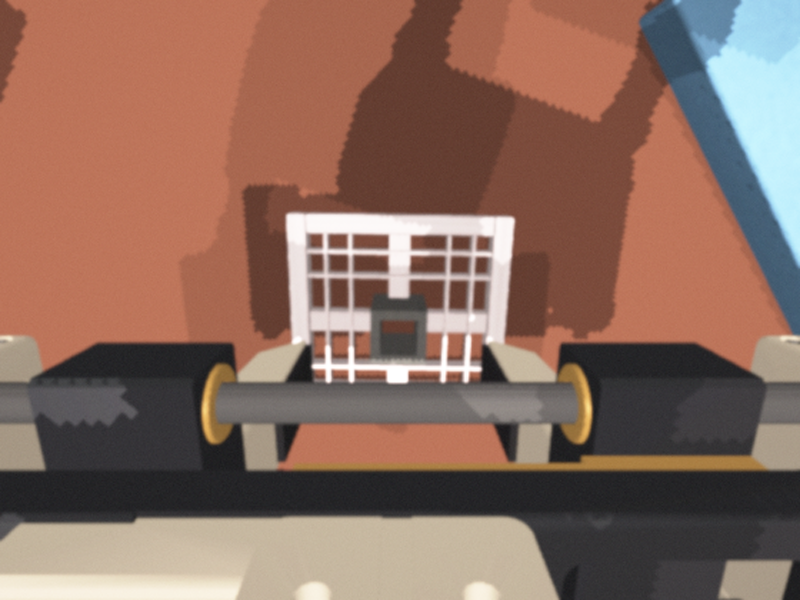

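```bash
python3 - <<'E'
from h import *
P=np.array([px('w2',u*.7,v*.7,32) for u,v in[(371,334),(426,334),(398.5,309),(398.5,359),(398.5,334)]]);print(P.round(1),np.linalg.norm(P[0]-P[1]),np.linalg.norm(P[2]-P[3]))
c=P[4];Q=np.array([px('w2',u*.7,v*.7,12) for u,v in[(288,214),(513,217)]]);print(Q,np.linalg.norm(Q[0]-Q[1]))
x=np.array([np.cos(np.radians(-134.6)),np.sin(np.radians(-134.6)),0]);print('c',Q.mean(0)-54*x)
go(c[0],c[1],15,135.5)
E
```

```text
[[395.  270.9  32. ]
 [377.1 288.6  32. ]
 [377.7 271.3  32. ]
 [394.6 288.5  32. ]
 [386.  279.7  32. ]] 25.13908969726974 24.152311336097302
[[385.97960226 205.81619143  12.        ]
 [311.6517476  281.22373147  12.        ]] 105.88166543288435
c [386.73193979 281.96936793  12.        ]
t 2.7 p [388.6 279.3  67.1] rpy deg [-179.94    0.18 -134.7 ] F [-0.2  0.2  0.5] w 64.0 j [ 0.46  0.46  1.86  0.    0.82 -1.9 ]
shift tool mm [ 1.7  2.2 52.1]
yaxis 135.3 turn z -0.2
```

Call:
servo_tool --deltas '[[[0.0005,0.002,0.026],[0,0,0]],[[0,0,0.0255],[0,0,0]],[[0,0,0],[0,0,0]],[[0,0,0],[0,0,0]]]'

```text
time: 3.2
tool_pos: [386.8, 280.3, 15.5]
tcp_rot: [-3.141, 0.003, -2.351]
contact_force: [0.3, -0.6, -0.7]
grip_width: 64.2
finger_force: 0.0
```

Call:
servo_tool --deltas '[[[0,0,0],[0,0,0]],[[0,0,0],[0,0,0]],[[0,0,0],[0,0,0]],[[0,0,0],[0,0,0]],[[0,0,0],[0,0,0]],[[0,0,0],[0,0,0]]]' --fingers 0

```text
time: 3.95
tool_pos: [385.8, 279.6, 13.9]
tcp_rot: [-3.141, 0.0, -2.35]
contact_force: [0.2, -1.5, 1.6]
grip_width: 25.6
finger_force: 29.9
```

```bash
python3 - <<'E'
from h import *
go(387.4,279,260,135.5)
E
```

```text
t 3.95 p [385.8 279.6  13.9] rpy deg [-1.7999e+02  2.0000e-02 -1.3467e+02] F [ 0.2 -1.5  1.6] w 25.6 j [ 0.47  0.55  1.9  -0.    0.69 -1.9 ]
shift tool mm [  -0.7   -1.6 -246.1]
yaxis 135.33 turn z -0.17
```

Call:
servo_tool --deltas '[[[0,0,-0.01],[0,0,0]],[[0,0,-0.03],[0,0,0]],[[0,0,-0.055],[0,0,0]],[[0,0,-0.06],[0,0,0]],[[0,0,-0.055],[0,0,0]],[[0,0,-0.015],[0,0,0]],[[0,0,0],[0,0,0]],[[0,0,0],[0,0,0]]]'

```text
time: 4.95
tool_pos: [384.7, 279.2, 237.5]
tcp_rot: [3.141, -0.003, -2.35]
contact_force: [0.4, 1.4, -5.2]
grip_width: 25.5
finger_force: 29.9
```

```bash
python3 - <<'E'
from h import *
go(572.5,-2.8,235,105.6)
E
```

```text
t 4.95 p [384.7 279.2 237.5] rpy deg [ 1.7994e+02 -1.6000e-01 -1.3467e+02] F [ 0.4  1.4 -5.2] w 25.5 j [ 0.47  0.24  1.63  0.    1.27 -1.9 ]
shift tool mm [  68.5 -331.9    2.4]
yaxis 135.33 turn z 29.73
```

Move over the cutter in 8 rows, then turn.

Call:
servo_tool --deltas '[[[0.0043,-0.0207,0],[0,0,0]],[[0.0086,-0.0415,0],[0,0,0]],[[0.0086,-0.0415,0],[0,0,0]],[[0.0086,-0.0415,0],[0,0,0]],[[0.0086,-0.0415,0],[0,0,0]],[[0.0086,-0.0415,0],[0,0,0]],[[0.0086,-0.0415,0],[0,0,0]],[[0.0086,-0.0415,0],[0,0,0]],[[0.0043,-0.0207,0],[0,0,0]],[[0,0,0],[0,0,6]],[[0,0,0],[0,0,6]],[[0,0,0],[0,0,6]],[[0,0,0],[0,0,6]],[[0,0,0],[0,0,5.7]],[[0,0,0.01],[0,0,0]],[[0,0,0],[0,0,0]],[[0,0,0],[0,0,0]]]'

```text
time: 7.08
tool_pos: [573.1, -2.4, 228.4]
tcp_rot: [3.141, -0.001, -2.868]
contact_force: [-0.4, -0.2, -4.2]
grip_width: 25.8
finger_force: 29.9
```

```bash
python3 - <<'E'
from h import *
go(572.5,-2.8,200,105.6)
a=cap('wrist','w3');b=cap('side','s3');go(572.5,-2.8,200,105.6)
c=cv2.resize(b[130:280,220:420],(800,600),interpolation=cv2.INTER_CUBIC)
cv2.imwrite('pics/w3.png',np.vstack([cv2.resize(a[:270],(622,300),interpolation=cv2.INTER_CUBIC),cv2.resize(b[130:265,210:490],(622,300),interpolation=cv2.INTER_CUBIC)]))
E
```

```text
t 7.075 p [573.1  -2.4 228.4] rpy deg [ 1.7997e+02 -4.0000e-02 -1.6430e+02] F [-0.4 -0.2 -4.2] w 25.8 j [-0.14  0.43  1.38  0.    1.33 -1.98]
shift tool mm [ 0.7 -0.2 28.4]
yaxis 105.7 turn z 0.1
t 7.175 p [573.3  -2.5 228.8] rpy deg [ 1.8000e+02  1.0000e-02 -1.6433e+02] F [-0.5  0.8 -4. ] w 25.7 j [-0.14  0.43  1.38  0.    1.33 -1.98]
shift tool mm [ 0.9 -0.  28.8]
yaxis 105.67 turn z 0.07
```

View pics/w3.png

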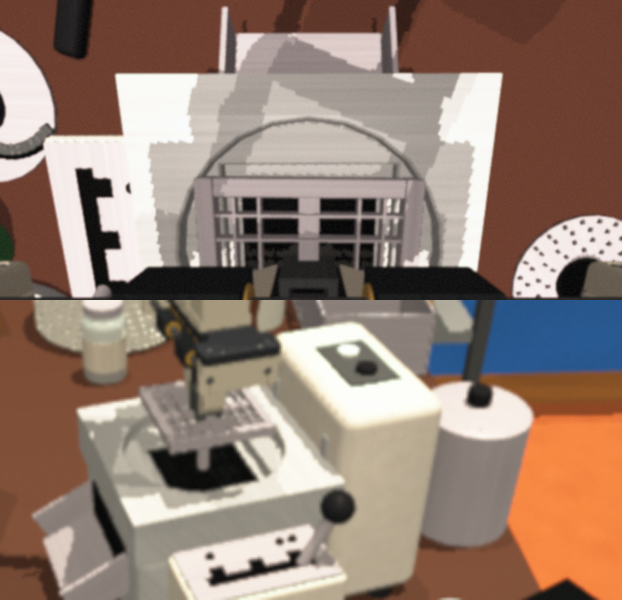

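```bash
python3 - <<'E'
from h import *
s=622/560
y=np.radians(-164.3);ex=np.array([np.cos(y),np.sin(y)]);ey=np.array([np.cos(np.radians(105.65)),np.sin(np.radians(105.65))]);t=np.array([573.2,-2.4])
def f(n,u,v,z):
    P=px('w3',u/s,v/s,z)[:2]-t;print(n,(P@ex).round(1),(P@ey).round(1))
f('front L (106,-106)',117,74,181);f('front R',502,73,181);f('bore top (82.5,0)',309,119,181);f('boreL',178,235,181);f('boreR',440,235,181)
f('grid L(54)',196,178,226);f('grid R',424,179,226)
f('seat L(56)',218,166,165);f('seatR',397,166,165)
E
```

```text
front L (106,-106) 104.6 -103.7
front R 105.4 107.1
bore top (82.5,0) 81.3 1.4
boreL 13.4 -78.9
boreR 13.5 82.2
grid L(54) 52.7 -50.6
grid R 52.3 54.3
seat L(56) 54.1 -55.7
seatR 54.2 57.0
```

Call:
servo_tool --deltas '[[[0,0,0.015],[0,0,0]],[[0,0,0.015],[0,0,0]],[[0,0,0.01],[0,0,0]],[[0,0,0.005],[0,0,0]],[[0,0,0.004],[0,0,0]],[[0,0,0.004],[0,0,0]],[[0,0,0],[0,0,0]],[[0,0,0],[0,0,0]]]'

```text
time: 8.18
tool_pos: [573.4, -2.6, 176.1]
tcp_rot: [-3.141, 0.0, -2.869]
contact_force: [0.6, -0.4, -5.0]
grip_width: 26.0
finger_force: 29.9
```

Call:
servo_tool --deltas '[[[0,0,0.003],[0,0,0]],[[0,0,0.003],[0,0,0]],[[0,0,0.002],[0,0,0]],[[0,0,0],[0,0,0]],[[0,0,0],[0,0,0]]]'

```text
time: 8.8
tool_pos: [573.4, -2.6, 167.9]
tcp_rot: [3.142, 0.0, -2.869]
contact_force: [-0.3, -0.5, -4.8]
grip_width: 25.5
finger_force: 29.9
```

Call:
servo_tool --deltas '[[[0,0,0.001],[0,0,0]],[[0,0,0.001],[0,0,0]],[[0,0,0],[0,0,0]],[[0,0,0],[0,0,0]]]'

```text
time: 9.3
tool_pos: [573.4, -2.6, 166.0]
tcp_rot: [-3.142, 0.0, -2.869]
contact_force: [-0.4, -0.6, -2.4]
grip_width: 25.8
finger_force: 29.9
```

Call:
servo_tool --deltas '[[[0,0,0.001],[0,0,0]],[[0,0,0],[0,0,0]],[[0,0,0],[0,0,0]]]'

```text
time: 9.68
tool_pos: [573.4, -2.6, 165.9]
tcp_rot: [-3.141, 0.001, -2.869]
contact_force: [-3.4, 0.6, 5.8]
grip_width: 26.0
finger_force: 29.9
```

Call:
servo_tool --deltas '[[[0,0,0],[0,0,0]],[[0,0,0],[0,0,0]],[[0,0,0],[0,0,0]],[[0,0,0],[0,0,0]]]' --fingers 0.65

```text
time: 10.18
tool_pos: [573.3, -2.6, 164.7]
tcp_rot: [3.142, 0.0, -2.869]
contact_force: [0.4, -0.6, -1.0]
grip_width: 58.3
finger_force: 0.0
```

Call:
servo_tool --deltas '[[[0,0,-0.02],[0,0,0]],[[0,0,-0.04],[0,0,0]],[[0,0,-0.055],[0,0,0]],[[0,0,0],[0,0,0]],[[0,0,0],[0,0,0]]]'

```text
time: 10.8
tool_pos: [573.0, -2.6, 279.2]
tcp_rot: [3.141, -0.001, -2.869]
contact_force: [-0.6, -0.2, -0.9]
grip_width: 59.4
finger_force: 0.0
```

```bash
python3 - <<'E'
from h import *
go(562,-365,260,-45)
a=cap('wrist','w4');b=cap('side','s4')
cv2.imwrite('pics/w4.png',np.vstack([cv2.resize(a[:270],(622,300),interpolation=cv2.INTER_CUBIC),cv2.resize(b[130:265,210:490],(622,300),interpolation=cv2.INTER_CUBIC)]))
E
```

```text
t 10.8 p [573.   -2.6 279.2] rpy deg [ 1.7998e+02 -4.0000e-02 -1.6437e+02] F [-0.6 -0.2 -0.9] w 59.4 j [-0.14  0.4   1.29  0.    1.45 -1.98]
shift tool mm [ 108.2 -346.1   19.1]
yaxis 105.63 turn z -29.37
```

View pics/w4.png

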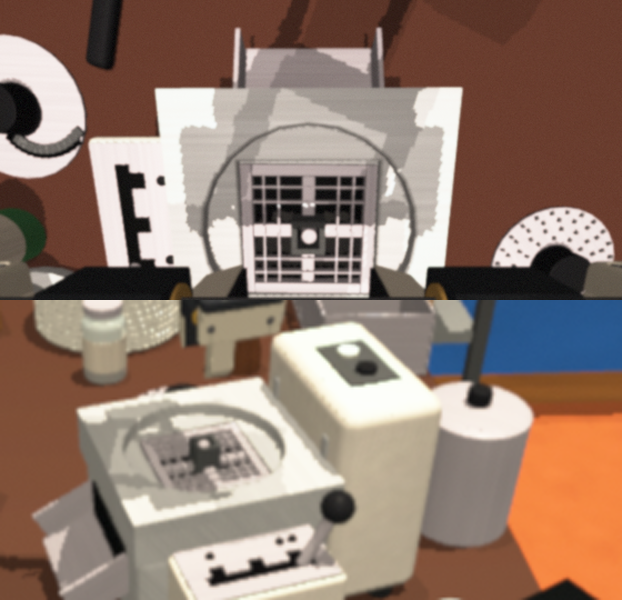

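Call:
servo_tool --deltas '[[[0.0067,-0.0217,0],[0,0,0]],[[0.0135,-0.0433,0],[0,0,0]],[[0.0135,-0.0433,0],[0,0,0]],[[0.0135,-0.0433,0],[0,0,0]],[[0.0135,-0.0433,0],[0,0,0]],[[0.0135,-0.0433,0],[0,0,0]],[[0.0135,-0.0433,0],[0,0,0]],[[0.0135,-0.0433,0],[0,0,0]],[[0.0067,-0.0217,0],[0,0,0]],[[0,0,0],[0,0,-9]],[[0,0,0],[0,0,-9]],[[0,0,0.04],[0,0,-9]],[[0,0,0.04],[0,0,0]],[[0,0,0.03],[0,0,0]],[[0,0,0],[0,0,0]],[[0,0,0],[0,0,0]]]' --fingers 1

```text
time: 12.9
tool_pos: [563.1, -365.6, 170.5]
tcp_rot: [-3.141, 0.0, -2.398]
contact_force: [0.6, 0.0, 0.3]
grip_width: 91.7
finger_force: 0.0
```

```bash
python3 - <<'E'
from h import *
go(562,-365,12,133)
a=cap('wrist','w5');cv2.imwrite('pics/w5.png',cv2.resize(a,(800,600),interpolation=cv2.INTER_CUBIC))
E
```

```text
t 12.9 p [ 563.1 -365.6  170.5] rpy deg [-1.7996e+02  1.0000e-02 -1.3737e+02] F [0.6 0.  0.3] w 91.7 j [-0.69  0.66  1.15  0.    1.33 -3.  ]
shift tool mm [  0.4   1.3 158.5]
yaxis 132.63 turn z -0.37
```

View pics/w5.png

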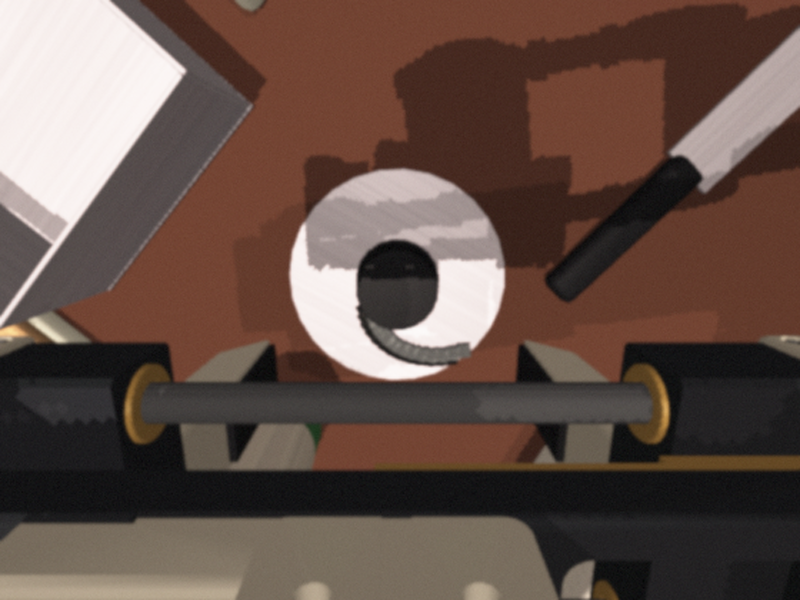

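```bash
python3 - <<'E'
from h import *
P=lambda u,v,z:px('w5',u*.7,v*.7,z)
a,b,c,d=P(398,168,5),P(398,381,5),P(290,271,5),P(505,271,5)
print(np.linalg.norm(a-b),np.linalg.norm(c-d));C=(a+b)/2;print(C,(c+d)/2)
h=(P(357,290,40)+P(439,290,40))/2;print('hub',h,P(398,330,40),np.linalg.norm(P(357,290,40)-P(439,290,40)),np.linalg.norm(P(398,330,40)-C-[0,0,35]))
go(C[0],C[1],12,122.6)
E
```

```text
161.5794472991255 159.0883473924499
[ 563.61680801 -361.98019671    5.        ] [ 558.22487362 -367.4765168     5.        ]
hub [ 562.47640451 -363.21548218   40.        ] [ 583.12166751 -344.133052     40.        ] 54.710244753129565 26.437853894867697
t 12.95 p [ 563.3 -365.8  171.2] rpy deg [-1.7988e+02  2.0000e-02 -1.3737e+02] F [-0.1  0.3  0.4] w 91.6 j [-0.69  0.66  1.15  0.    1.33 -3.  ]
shift tool mm [ -2.7   3.  159.2]
yaxis 132.63 turn z 10.03
```

Call:
servo_tool --deltas '[[[-0.001,0.001,0],[0,0,10]],[[0,0,0.045],[0,0,0]],[[0,0,0.045],[0,0,0]],[[0,0,0.035],[0,0,0]],[[0,0,0.022],[0,0,0]],[[0,0,0.01],[0,0,0]],[[0,0,0],[0,0,0]],[[0,0,0],[0,0,0]]]'

```text
time: 13.95
tool_pos: [563.7, -364.6, 14.5]
tcp_rot: [-3.139, 0.001, -2.572]
contact_force: [0.4, 0.2, 0.2]
grip_width: 92.1
finger_force: 0.0
```

```bash
python3 - <<'E'
from h import *
go(562.5,-364.5,14,122.6)
E
```

```text
t 13.95 p [ 563.7 -364.6   14.5] rpy deg [-1.7985e+02  6.0000e-02 -1.4737e+02] F [0.4 0.2 0.2] w 92.1 j [-0.69  0.81  1.31  0.    1.02 -2.83]
shift tool mm [0.9 0.7 0.5]
yaxis 122.63 turn z 0.03
```

Call:
servo_tool --deltas '[[[0,0,0],[0,0,0]],[[0,0,0],[0,0,0]],[[0,0,0],[0,0,0]],[[0,0,0],[0,0,0]],[[0,0,0],[0,0,0]],[[0,0,0],[0,0,0]]]' --fingers 0

```text
time: 14.7
tool_pos: [563.0, -364.2, 13.0]
tcp_rot: [-3.141, 0.0, -2.572]
contact_force: [-0.2, -0.1, 0.6]
grip_width: 56.9
finger_force: 30.0
```

Call:
servo_tool --deltas '[[[0,0,-0.01],[0,0,0]],[[0,0,-0.03],[0,0,0]],[[0,0,-0.055],[0,0,0]],[[0,0,-0.055],[0,0,0]],[[0,0,-0.055],[0,0,0]],[[0,0,-0.045],[0,0,0]],[[0,0,0],[0,0,0]],[[0,0,0],[0,0,0]]]'

```text
time: 15.7
tool_pos: [561.9, -363.1, 260.1]
tcp_rot: [3.137, -0.001, -2.572]
contact_force: [-0.3, 0.1, -6.4]
grip_width: 56.7
finger_force: 30.0
```

```bash
python3 - <<'E'
from h import *
go(573.2,-2.6,264,105.6)
E
```

```text
t 15.7 p [ 561.9 -363.1  260.1] rpy deg [ 1.7974e+02 -8.0000e-02 -1.4736e+02] F [-0.3  0.1 -6.4] w 56.7 j [-0.69  0.61  1.    0.    1.54 -2.83]
shift tool mm [-203.9  297.5   -2.8]
yaxis 122.64 turn z 17.04
```

Call:
servo_tool --deltas '[[[-0.0127,0.0186,0],[0,0,0]],[[-0.0255,0.0372,0],[0,0,0]],[[-0.0255,0.0372,0],[0,0,0]],[[-0.0255,0.0372,0],[0,0,0]],[[-0.0255,0.0372,0],[0,0,0]],[[-0.0255,0.0372,0],[0,0,0]],[[-0.0255,0.0372,0],[0,0,0]],[[-0.0255,0.0372,0],[0,0,0]],[[-0.0127,0.0186,0],[0,0,0]],[[0,0,0],[0,0,6]],[[0,0,0],[0,0,6]],[[0,0,0.015],[0,0,5]],[[0,0,0.02],[0,0,0]],[[0,0,0],[0,0,0]],[[0,0,0],[0,0,0]]]'

```text
time: 17.58
tool_pos: [573.8, -3.3, 227.1]
tcp_rot: [3.141, -0.002, -2.869]
contact_force: [0.4, -0.2, -5.4]
grip_width: 56.8
finger_force: 30.0
```

```bash
python3 - <<'E'
from h import *
go(573.2,-2.6,200,105.6)
a=cap('wrist','w6');b=cap('side','s6');go(573.2,-2.6,200,105.6)
cv2.imwrite('pics/w6.png',np.vstack([cv2.resize(a[:270],(622,300),interpolation=cv2.INTER_CUBIC),cv2.resize(b[130:265,210:490],(622,300),interpolation=cv2.INTER_CUBIC)]))
E
```

```text
t 17.575 p [573.8  -3.3 227.1] rpy deg [ 1.7996e+02 -9.0000e-02 -1.6436e+02] F [ 0.4 -0.2 -5.4] w 56.8 j [-0.14  0.43  1.38  0.    1.33 -1.98]
shift tool mm [ 0.3  0.8 27.1]
yaxis 105.64 turn z 0.04
t 17.675 p [574.2  -3.4 228.2] rpy deg [-1.7999e+02  3.0000e-02 -1.6437e+02] F [-0.2 -0.7 -6.2] w 56.9 j [-0.14  0.43  1.38  0.    1.33 -1.98]
shift tool mm [ 0.8  1.1 28.2]
yaxis 105.63 turn z 0.03
```

View pics/w6.png

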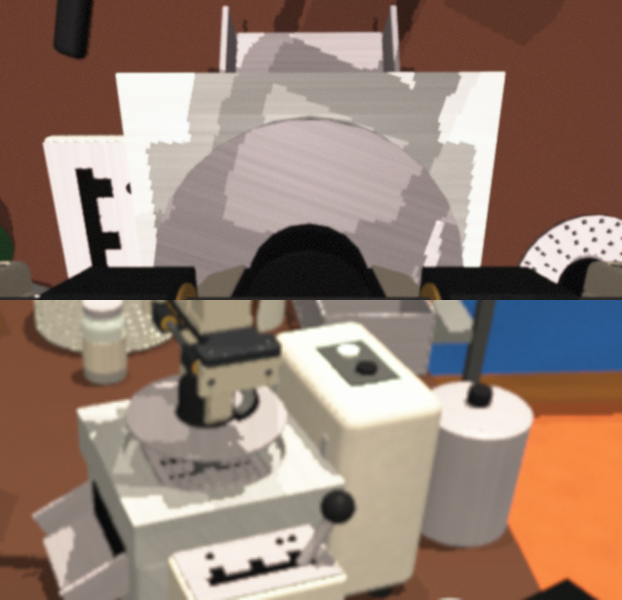

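```bash
python3 - <<'E'
from h import *
s=622/560
y=np.radians(-164.36);ex=np.array([np.cos(y),np.sin(y)]);ey=np.array([np.cos(np.radians(105.64)),np.sin(np.radians(105.64))]);t=np.array([573.9,-3.2])
def f(n,u,v,z):
    P=px('w6',u/s,v/s,z)[:2]-t;print(n,(P@ex).round(1),(P@ey).round(1))
f('front L',117,73,181);f('front R',504,72.5,181);f('bore top',309,119,181)
f('disc top(80)',309,121,219.5);f('discL',153,245,219.5);f('discR',463.5,245,219.5)
a=cv2.cvtColor(cv2.imread('pics/w6_raw.png'),cv2.COLOR_BGR2GRAY)
for u in(250,265,277,290,305):print(u,a[98:124,u-2:u+3].mean(1).round().astype(int))
b=cv2.cvtColor(cv2.imread('pics/w3_raw.png'),cv2.COLOR_BGR2GRAY)
print('w3',b[98:124,275:280].mean(1).round().astype(int))
for v in(205,215,225):print(v,a[v-1:v+2,130:160].mean(0).round().astype(int),a[v-1:v+2,395:430].mean(0).round().astype(int))
E
```

```text
front L 105.0 -103.0
front R 105.5 107.6
bore top 81.3 1.4
disc top(80) 78.1 1.3
discL 19.0 -76.5
discR 19.1 78.6
250 [193 194 195 196 201 208 212 213 207 192 167 152 160 177 188 190 193 192
 192 194 193 192 191 190 191 190]
265 [193 194 194 195 200 207 207 193 168 152 164 179 186 188 187 189 191 191
 192 191 190 191 191 192 192 192]
277 [193 193 194 195 196 189 170 147 128 127 153 178 186 186 186 187 186 186
 187 186 188 191 191 191 190 190]
290 [191 193 193 195 199 205 199 179 153 147 162 177 186 188 189 188 187 185
 185 184 185 186 186 185 186 187]
305 [156 157 157 162 176 195 207 207 198 176 151 138 143 159 173 180 181 183
 185 188 187 188 185 183 183 184]
w3 [194 195 195 196 197 196 185 162 141 124 128 157 180 191 193 196 195 195
 196 195 194 192 191 188 188 189]
205 [238 238 238 238 238 238 237 233 224 212 195 169 150 142 139 139 138 139
 141 139 140 142 142 141 141 140 140 140 139 139] [231 226 214 184 152 140 138 137 138 137 138 136 138 139 140 140 149 162
 179 189 192 193 193 200 221 239 248 249 250 250 250 249 249 249 250]
215 [237 237 237 237 237 237 237 238 236 229 204 165 141 139 137 138 137 136
 138 137 137 137 137 138 138 138 137 138 137 138] [220 208 182 152 137 135 136 136 136 137 137 138 137 137 139 138 139 137
 142 157 174 184 195 215 236 245 247 248 247 248 247 248 247 248 247]
225 [237 237 237 237 237 237 236 235 229 201 160 136 134 133 134 132 133 133
 133 133 134 134 133 134 132 132 132 134 134 134] [181 158 143 136 135 135 133 134 134 135 134 134 134 135 135 134 136 136
 137 141 156 187 222 241 247 249 249 249 248 248 248 248 248 248 248]
```

Call:
servo_tool --deltas '[[[0.0007,0.0011,0.01],[0,0,0]],[[0,0,0.012],[0,0,0]],[[0,0,0.006],[0,0,0]],[[0,0,0.004],[0,0,0]],[[0,0,0.004],[0,0,0]],[[0,0,0],[0,0,0]],[[0,0,0],[0,0,0]]]'

```text
time: 18.55
tool_pos: [573.2, -2.5, 192.1]
tcp_rot: [-3.141, 0.0, -2.869]
contact_force: [-0.3, 0.7, -5.2]
grip_width: 57.0
finger_force: 30.0
```

Call:
servo_tool --deltas '[[[0,0,0.002],[0,0,0]],[[0,0,0.002],[0,0,0]],[[0,0,0.002],[0,0,0]],[[0,0,0],[0,0,0]],[[0,0,0],[0,0,0]]]'

```text
time: 19.18
tool_pos: [573.1, -2.5, 185.8]
tcp_rot: [-3.142, 0.0, -2.869]
contact_force: [0.3, -0.2, -4.8]
grip_width: 57.2
finger_force: 30.0
```

No contact at the rim, so the disc is in the bore. Going on down slowly.

Call:
servo_tool --deltas '[[[0,0,0.0015],[0,0,0]],[[0,0,0.0015],[0,0,0]],[[0,0,0],[0,0,0]],[[0,0,0],[0,0,0]]]'

```text
time: 19.68
tool_pos: [573.1, -2.5, 182.8]
tcp_rot: [3.142, 0.0, -2.869]
contact_force: [-0.5, 0.7, -5.9]
grip_width: 56.9
finger_force: 30.0
```

Call:
servo_tool --deltas '[[[0,0,0.001],[0,0,0]],[[0,0,0],[0,0,0]],[[0,0,0],[0,0,0]]]'

```text
time: 20.05
tool_pos: [573.1, -2.5, 181.8]
tcp_rot: [3.142, 0.0, -2.869]
contact_force: [0.3, 0.1, -4.8]
grip_width: 56.7
finger_force: 30.0
```

Call:
servo_tool --deltas '[[[0,0,0.001],[0,0,0]],[[0,0,0],[0,0,0]],[[0,0,0],[0,0,0]]]'

```text
time: 20.42
tool_pos: [573.2, -2.5, 181.0]
tcp_rot: [-3.141, 0.0, -2.869]
contact_force: [0.2, -0.5, -3.3]
grip_width: 57.0
finger_force: 30.0
```

Call:
servo_tool --deltas '[[[0,0,0.001],[0,0,0]],[[0,0,0],[0,0,0]],[[0,0,0],[0,0,0]]]'

```text
time: 20.8
tool_pos: [573.2, -2.5, 180.8]
tcp_rot: [-3.141, 0.001, -2.869]
contact_force: [-3.7, 0.5, 6.0]
grip_width: 57.1
finger_force: 30.0
```

Call:
servo_tool --deltas '[[[0,0,0],[0,0,0]],[[0,0,0],[0,0,0]],[[0,0,0],[0,0,0]],[[0,0,0],[0,0,0]]]' --fingers 1

```text
time: 21.3
tool_pos: [573.1, -2.5, 179.7]
tcp_rot: [3.142, 0.0, -2.869]
contact_force: [-0.8, 0.5, -0.0]
grip_width: 89.7
finger_force: 0.0
```

Call:
servo_tool --deltas '[[[0,0,-0.01],[0,0,0]],[[0,0,-0.035],[0,0,0]],[[0,0,-0.055],[0,0,0]],[[0,0,-0.02],[0,0,0]],[[0,0,0],[0,0,0]],[[0,0,0],[0,0,0]]]'

```text
time: 22.05
tool_pos: [572.6, -2.5, 298.7]
tcp_rot: [3.141, -0.002, -2.869]
contact_force: [0.3, 0.5, -0.1]
grip_width: 91.8
finger_force: 0.0
```

```bash
python3 - <<'E'
from h import *
c=np.array([572.8,-2.8]);y=np.radians(15.6);R2=np.array([[np.cos(y),-np.sin(y)],[np.sin(y),np.cos(y)]])
k=np.array([685.1,-134.2]);print('knob in cutter',R2.T@(k-c))
kc=R2.T@(k-c)
print('target start', c+R2@(kc+[45,0]),'end',c+R2@[kc[0]-67.4-67.4+0,kc[1]])
b=cap('side','s7');w=cap('wrist','w7')
cv2.imwrite('pics/w7.png',np.vstack([cv2.resize(w[:270],(622,300),interpolation=cv2.INTER_CUBIC),cv2.resize(b[130:265,210:490],(622,300),interpolation=cv2.INTER_CUBIC)]))
go(*(c+R2@(kc+[45,0])),250,15.6)
# side-image knob via colour: dark blob near expected
print(proj('s7',[685.1,-134.2,199.6]))
g=cv2.cvtColor(b,cv2.COLOR_BGR2GRAY);u,v=proj('s7',[685.1,-134.2,199.6]).astype(int)
m=(g[v-25:v+25,u-25:u+25]<60).astype(np.uint8);n,l,st,ce=cv2.connectedComponentsWithStats(m);print(st[1:],ce[1:]+[u-25,v-25])
E
```

```text
knob in cutter [  72.82709182 -156.75925713]
target start [ 728.44231551 -122.09860807] end [ 555.265686   -170.45039182]
t 22.15 p [572.5  -2.4 298.3] rpy deg [ 1.7993e+02 -1.5000e-01 -1.6437e+02] F [ 1.1 -0.1 -0.2] w 92.0 j [-0.14  0.39  1.25  0.    1.5  -1.98]
shift tool mm [-118.  -157.3   47.8]
yaxis 105.63 turn z -89.97
[361.71707087 222.11679019]
[[ 19  19  14  14 155]
 [  5  47   3   3   8]] [[361.50322581 222.71612903]
 [341.875      244.875     ]]
```

Call:
servo_tool --deltas '[[[-0.018,-0.026,0],[0,0,0]],[[-0.037,-0.052,0],[0,0,0]],[[-0.037,-0.052,0],[0,0,0]],[[-0.018,-0.027,0],[0,0,0]],[[0,0,0],[0,0,0]],[[0,0,0.03],[0,0,0]],[[0,0,0.04],[0,0,0]],[[0,0,0.026],[0,0,0]],[[0,0,0.01],[0,0,0]],[[0,0,0],[0,0,0]],[[0,0,0],[0,0,0]]]' --fingers 0

```text
time: 23.52
tool_pos: [719.8, -122.3, 195.7]
tcp_rot: [-3.14, 0.002, -2.869]
contact_force: [-0.8, 0.8, 0.8]
grip_width: 0.8
finger_force: 0.0
```

```bash
python3 - <<'E'
from h import *
go(720.9,-124.2,192,105.6)
E
```

```text
t 23.525 p [ 719.8 -122.3  195.7] rpy deg [-1.7992e+02  1.4000e-01 -1.6435e+02] F [-0.8  0.8  0.8] w 0.8 j [-0.27  0.76  0.88  0.    1.49 -2.12]
shift tool mm [-0.6 -2.1  3.7]
yaxis 105.65 turn z 0.05
```

View pics/w7.png

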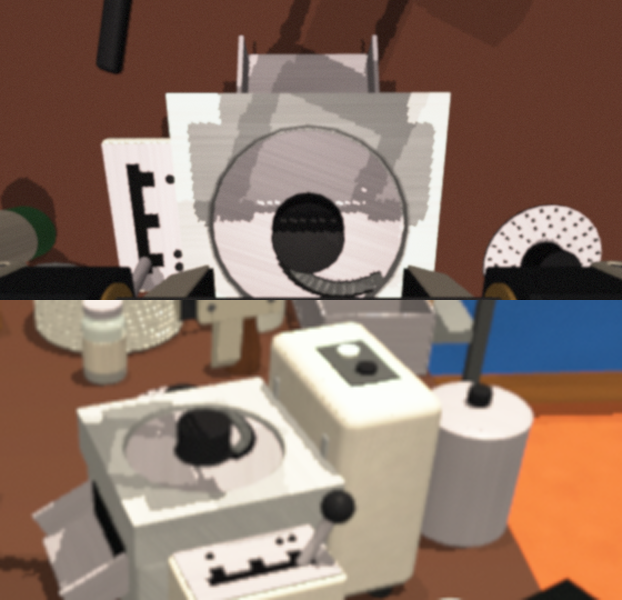

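Call:
servo_tool --deltas '[[[0,-0.002,0.004],[0,0,0]],[[0.006,0,0],[0,0,0]],[[0.01,0,0],[0,0,0]],[[0.01,0,0],[0,0,0]],[[0.01,0,0],[0,0,0]],[[0.01,0,0],[0,0,0]],[[0.01,0,0],[0,0,0]],[[0.01,0,0],[0,0,0]],[[0.01,0,0],[0,0,0]],[[0.01,0,0],[0,0,0]],[[0.01,0,0],[0,0,0]],[[0.01,0,0],[0,0,0]],[[0.01,0,0],[0,0,0]],[[0.01,0,0],[0,0,0]],[[0.006,0,0],[0,0,0]],[[0.004,0,0],[0,0,0]],[[0,0,0],[0,0,0]]]'

```text
time: 25.65
tool_pos: [588.5, -161.1, 190.0]
tcp_rot: [-3.142, -0.0, -2.869]
contact_force: [0.3, 0.2, 0.4]
grip_width: 0.3
finger_force: 0.0
```

```bash
cat > k.py <<'E'
from h import *
import sys
n=sys.argv[1]
go(572.8,-2.8,192,105.6)
b=cap('side',n);g=b.max(2)
for a in(.45,0,-.3,-.45,-.5):
    y=np.radians(15.6);X=5.4+155*np.sin(a);Y=-156.8
    P=[572.8+X*np.cos(y)-Y*np.sin(y),-2.8+X*np.sin(y)+Y*np.cos(y),60+155*np.cos(a)];u,v=proj(n,P)
    q=g[int(v)-6:int(v)+7,int(u)-6:int(u)+7];print(a,(u.round(1),v.round(1)),'dark frac',(q<60).mean().round(2))
    if a==-.45:
        w=20;m=(g[int(v)-w:int(v)+w,int(u)-w:int(u)+w]<60).astype(np.uint8);_,_,st,ce=cv2.connectedComponentsWithStats(m);print(st[1:],ce[1:]+[int(u)-w,int(v)-w])
E
python3 k.py s8
```

```text
t 25.65 p [ 588.5 -161.1  190. ] rpy deg [-180.     -0.   -164.39] F [0.3 0.2 0.4] w 0.3 j [-0.39  0.53  1.33 -0.    1.28 -2.24]
shift tool mm [-27.5 156.7  -2. ]
yaxis 105.61 turn z 0.01
0.45 (np.float64(361.7), np.float64(222.1)) dark frac 0.01
0 (np.float64(331.0), np.float64(222.4)) dark frac 0.26
-0.3 (np.float64(308.9), np.float64(229.7)) dark frac 0.0
-0.45 (np.float64(298.3), np.float64(235.3)) dark frac 0.64
[[ 25   0   2   3   3]
 [ 34   1   6  10  26]
 [ 10  15  14  14 164]
 [ 32  37   8   3  12]] [[303.33333333 216.        ]
 [314.42307692 220.57692308]
 [294.56707317 236.82926829]
 [314.16666667 253.41666667]]
-0.5 (np.float64(294.9), np.float64(237.4)) dark frac 0.91
```

Call:
servo_tool --deltas '[[[-0.01,0,0],[0,0,0]],[[-0.015,0,0],[0,0,0]],[[0,0,-0.04],[0,0,0]],[[0,0,-0.06],[0,0,0]],[[0,0,-0.05],[0,0,0]],[[0,0,0],[0,0,0]],[[0,0,0],[0,0,0]],[[0,0,0],[0,0,0]]]'

```text
time: 26.7
tool_pos: [612.6, -154.0, 337.8]
tcp_rot: [3.139, -0.003, -2.869]
contact_force: [0.9, -0.8, -0.0]
grip_width: 0.4
finger_force: 0.0
```

```bash
python3 k.py s9
```

```text
t 26.7 p [ 612.6 -154.   337.8] rpy deg [ 1.7988e+02 -1.6000e-01 -1.6436e+02] F [ 0.9 -0.8 -0. ] w 0.4 j [-0.37  0.51  0.97  0.    1.67 -2.21]
shift tool mm [ -2.8 156.  146.2]
yaxis 105.64 turn z 0.04
0.45 (np.float64(361.7), np.float64(222.1)) dark frac 0.0
0 (np.float64(331.0), np.float64(222.4)) dark frac 0.0
-0.3 (np.float64(308.9), np.float64(229.7)) dark frac 0.0
-0.45 (np.float64(298.3), np.float64(235.3)) dark frac 0.64
[[ 10  15  14  14 165]
 [ 34  38   6   2   7]] [[294.59393939 236.79393939]
 [314.85714286 253.85714286]]
-0.5 (np.float64(294.9), np.float64(237.4)) dark frac 0.91
```

```bash
python3 - <<'E'
from h import *
a=cv2.imread('pics/s7_raw.png').astype(int);b=cv2.imread('pics/s9_raw.png').astype(int)
u,v=proj('s9',[572.8,-2.8,200]).astype(int);print(u,v,np.abs(a-b)[v-15:v+15,u-15:u+15].mean(), bot.get_obs()['dq'].round(3))
print(bot.close_job())
E
```

```text
301 187 11.836296296296297 [-0.001 -0.005 -0.005  0.001  0.002 -0.001]
the job is handed in; nothing more can be done
None
```

I handed the job in at 26.7 s on the clock (limit 72 s): by the camera checks, the dicing grid is home in its seat, the slicing disc is down over it in the bore, and the gear lever is in the slow notch. The judge's verdict wasn't shown to me, and my last image check of the disc, after the lever move, was inconclusive.

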